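# Slide the sample carrier between the reader posts

### The job

Push the green sample carrier along the bench with the fingers, nose first, through the narrow gap between the two steel posts and on until its nose rests square against the grey reader behind them. Do not lift or tip the carrier, keep the fingers off its orange-capped sample cups, leave everything else on the bench where it stands, and finish with the hand clear.

Things in the scene. Friction and masses are not known exactly. Their poses are not given: they have to be found in the camera images.
- carrier: loose green sample carrier, about 0.3 kg, flat on the bench: 80 mm long (x -40 to +40 mm), 74 mm wide, slab 22 mm tall. Origin: centre of its underside; x axis points to its nose, z up. Starts about 250 mm before the gap, up to 30 mm off its centre line and 0.35 rad askew
- cups: the two sample cups with orange lids, fixed side by side in the carrier, not to be touched: 33 mm across, from 22 to 42 mm above the bench, centred at x = +6, y = +/-18 mm in the carrier's frame. Origin and axes are the carrier's
- nose (a point): middle of the carrier's flat front face, 40 mm ahead of its origin, 11 mm above the bench. Both nose corners are cut back: over the last 20 mm the width narrows evenly from 74 to 54 mm; behind that the sides are straight and parallel
- push_pad (a point): middle of the carrier's rear face, 40 mm behind its origin, 11 mm above the bench: a flat upright black rubber pad 70 mm wide and 22 mm tall, to push on. The carrier slides with ordinary bench friction (a few newtons)
- gate: reader station, fixed to the bench. Origin on the bench half-way between its two posts; x axis = pushing direction, through the gap to the reader; z up. Posts: upright steel cylinders with a black band and yellow top, 26 mm across, 40 mm tall, axes at x = 0, y = +/-53 mm, leaving an 80 mm gap. A pale blue lane painted on the bench marks the centre line y = 0 (no thickness)
- reader_face (a point): middle of the reader's flat front face at bench height, x = 102 mm, y = 0 in the station's frame: the stop for the nose, so the carrier is home with its origin at x = 62 mm. The reader is a fixed grey box 170 mm wide, 70 mm deep, 46 mm tall, with a display and buttons on top
- jar_white: a loose squat clear or whitish jar with a blue cap, 48 mm across, 62 mm tall, standing beside the approach on the robot's side; bystander. Origin at its underside, in the centre
- jar_amber: a loose amber glass jar with a black cap, 44 mm across, 66 mm tall, standing beside the approach on the far side; bystander. Origin at its underside, in the centre
- beaker: a loose empty glass beaker, 58 mm across, 70 mm tall, standing beside the steel posts on the far side; bystander. Origin at its underside, in the centre
- meter: a loose grey hand-held meter lying flat, 150 x 66 x 26 mm; bystander. Origin at its underside, in the centre
- petri: a loose closed clear petri dish, 90 mm across, 16 mm tall; bystander. Origin at its underside, in the centre
Not all that is in view belongs to the job. Of the things shaped like the carrier, the green one is meant.

How it is judged:
By the outcome, as a careful person would: the job done as asked, in the order asked, and still so for the second after the job is handed in, with the robot touching nothing.
It also fails if it takes over 45 s, if anything falls off the work surface, if the arm or the gripper's body presses on something with over 40 N, if the wrist force passes 120 N, or if a joint passes its speed limit or range.

### The arm

A 7-joint arm with a two-finger parallel gripper is mounted at the origin on the work surface. World frame = base frame: x ahead of the robot, y to its left, z up, the work surface at z = 0. Lengths are in m, angles in rad, forces in N, time in s.
With the tool pointing down it reaches from about 0.425 to 1.025 m from the base axis. Payload 9.4 kg.
Tool frame: the origin (TCP) lies on the front face of the gripper's body, between the roots of the fingers; the fingertips stand 73 mm ahead of it and the grasp point (between the pads) lies 54 mm ahead of it; z points along the fingers, x is the direction in which the jaws open and shut, and the axes are right-handed (so a half turn about z gives the same grasp; the last joint's range is limited). The gripper opens to 85 mm and grips with 20 to 120 N. Pads are 22 mm wide; open, the fingers measure 114 mm over their backs; the gripper's body (76 mm by 85 mm) begins 54 mm behind the grasp point. The pads swing forward as they close: fully open they stand 13 mm farther back than shut.
Start: joints at [-1.355, 0.599, -0.003, 1.599, 0.002, 0.943, -0.08], TCP at [0.209, 0.694, 0.304] pointing down, gripper open.
Joint ranges: [-2.57, 2.57], [-0.35, 1.97], [-1.29, 1.29], [0.11, 2.56], [-1.05, 4.19], [0.11, 1.86], [-2.63, 2.63]. Speed limits (rad/s): [2.22, 2.22, 3.01, 3.01, 3.14, 3.14, 3.14].

### API

Orientations are given as a unit quaternion [x, y, z, w].
In Python, from cell import monitor, imaging, ticket gives the robot as it stands. The module is installed in compiled form; this text tells all that it offers.
- The arm moves only by the tool servo_tool, never from a script. Its argument "series" is text: rows parted by semicolons, each of 7 numbers parted by spaces: the shift along the tool's x, y, z in m, then the turn, a rotation vector about the tool's x, y, z in rad, then the closure, from -1 (fully open) to 1 (shut). A call has 1 to 12 rows; each row shifts and turns the commanded pose from where the row before left it, along the tool's axes as they then stand; what a row does not reach is not made up. A row lasts 1/8 s, in which the tool goes at most 62.5 mm and 10.7 degrees, less where a joint would pass 70% of its speed; a pose out of reach is approached as far as the arm can. A call is refused whole if a number of a shift passes 0.0625 or a number of a turn 0.188, either way. A call with a gripper value outside its range is refused whole. The fingers move at their own pace and stop on an object; "squeeze" is the grip in N (left out, the last holds). Time passes only in rows, so rows that do not move let the fingers close. It gives the time, the measured TCP pose, the force and the opening at its end, in the units of the state.
- monitor.get_obs(): the state, without advancing time (a new reading comes with each control period).
- imaging.snapshot(name): name is "side" or "top"; returns the picture (420x560x3 uint8, red, green, blue); there is no depth.
- imaging.camera_params(name): a dict with "camera_matrix" (3x3 intrinsics, pixels), "cam_to_world" (4x4, takes a point from camera to world coordinates). Camera axes: x right, y up, looking along -z (the intrinsics and any distortion apply to the point x, -y, -z); pixel columns grow to the right and rows downward; lengths in m; the calibration is good to about 2 mm. A picture is of the moment at which its call begins. camera_params takes no time and is no camera call.
- ticket.job_done(): hands the job in, once; it reports no verdict.
The state is a dict: "t": time; "joints": joint angles; "joint_velocities": joint speeds; "joint_torque": joint torques, N m; "tcp_pos": TCP position; "eef_rot": TCP orientation; "force": force on the tool from outside, world axes, zero at the start; "moment": the same for the moment, N m; "gripper_width": finger opening in m.
Only numpy, scipy, OpenCV 4.12 (cv2) and the standard library are available. Lean on these libraries where they do the work, as an engineer would, in place of code of your own. Each camera call takes 0.05 s, during which the arm holds its last target. There are 200 camera calls.

## Working session

There is one attempt and no reset: what is moved stays moved. The work goes in short steps, Python scripts to look and compute and a tool call to move; the robot and the scene stay as the last step left them, time stands still between calls to the robot, and variables do not carry over. Pictures are saved under pics/ and viewed, about 8 in all and at most 12, crops included, and the job is handed in when it is done.

Besides the shell and the picture viewer there is one more tool, called after "Call:" by a JSON object that holds its "api" and its "payload", one argument or row to a line. servo_tool: Moves the arm, as the interface text tells. Its arguments: {"type":"object","properties":{"series":{"type":"string"},"squeeze":{"type":"number"}},"required":["series"]}

```bash
mkdir -p pics; cat > h.py <<'E'
import numpy as np, cv2
from cell import monitor, imaging, ticket
def snap(n,f=None):
    im=np.ascontiguousarray(imaging.snapshot(n))
    if f: cv2.imwrite('pics/'+f,im[:,:,::-1])
    return im
def ray(n,uv,z):
    p=imaging.camera_params(n);K=np.array(p['camera_matrix']);T=np.array(p['cam_to_world'])
    uv=np.atleast_2d(uv).astype(float)
    d=np.c_[uv,np.ones(len(uv))]@np.linalg.inv(K).T
    d=(d*[1,-1,-1])@T[:3,:3].T;o=T[:3,3]
    return o+d*((z-o[2])/d[:,2])[:,None]
E
python3 - <<'E'
from h import *
a=snap('top','t1.png');b=snap('side','s1.png')
for n in('top','side'):
    p=imaging.camera_params(n);print(p)
o=monitor.get_obs();print(o['t'],o['tcp_pos'],o['eef_rot'],o['force'])
E
```

```text
{'camera_matrix': array([[425.94555969,   0.        , 276.92876009],
       [  0.        , 425.94555969, 213.45086436],
       [  0.        ,   0.        ,   1.        ]]), 'cam_to_world': array([[ 0.01291168,  0.97114645, -0.23813414,  0.31768175],
       [-0.99990671,  0.01360158,  0.0012541 , -0.08629631],
       [ 0.00445691,  0.23809573,  0.97123147,  1.13881196],
       [ 0.        ,  0.        ,  0.        ,  1.        ]])}
{'camera_matrix': array([[491.13282582,   0.        , 280.1043478 ],
       [  0.        , 491.13282582, 199.52549026],
       [  0.        ,   0.        ,   1.        ]]), 'cam_to_world': array([[ 7.83341652e-01,  3.69968768e-01, -4.99498717e-01,
        -1.39357220e-01],
       [-6.21591374e-01,  4.66426941e-01, -6.29340982e-01,
        -9.64697109e-01],
       [ 1.43150829e-04,  8.03473098e-01,  5.95341045e-01,
         8.71203129e-01],
       [ 0.00000000e+00,  0.00000000e+00,  0.00000000e+00,
         1.00000000e+00]])}
0.1 [0.20916337 0.69383169 0.30309719] [ 8.02667296e-01  5.96426611e-01 -5.29824214e-04  4.77827463e-04] [ 0.06709763 -0.29658016  0.28112869]
```

View pics/t1.png

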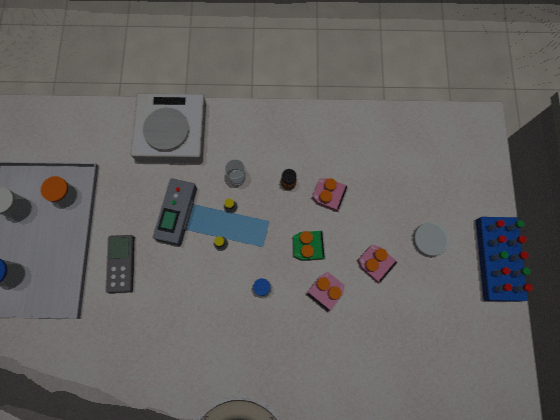

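View pics/s1.png

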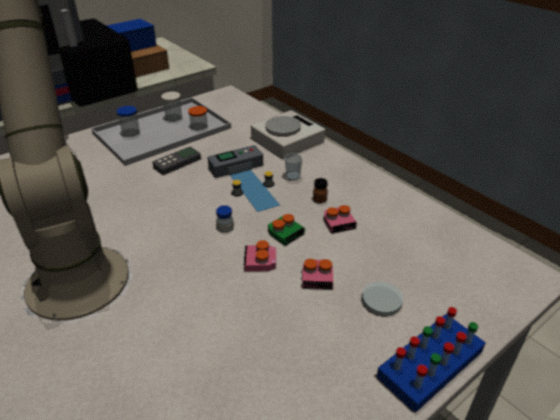

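Top view: green carrier at (308,245), posts at (230,205) and (220,242), the lane running left to the reader at (175,212), and pink decoys at (330,193), (326,291) and (377,263). I'll measure these next.

```bash
cat >> h.py <<'E'
def blobs(m,amin):
    n,l,s,c=cv2.connectedComponentsWithStats(m.astype(np.uint8)*255)
    return [(c[i],s[i,4],l==i) for i in range(1,n) if s[i,4]>=amin]
def hsv(im): return cv2.cvtColor(im,cv2.COLOR_RGB2HSV).astype(int)
def near(m,box):
    r=np.zeros_like(m);x0,y0,x1,y1=box;r[y0:y1,x0:x1]=m[y0:y1,x0:x1];return r
def orange(h): return (h[...,0]<14)&(h[...,0]>3)&(h[...,1]>190)&(h[...,2]>120)
def green(h): return (h[...,0]>50)&(h[...,0]<85)&(h[...,1]>120)&(h[...,2]>60)
def yellow(h): return (h[...,0]>20)&(h[...,0]<35)&(h[...,1]>150)&(h[...,2]>110)
E
python3 - <<'E'
from h import *
for n,bx in(('top',(150,140,340,280)),('side',(200,140,335,250))):
    im=snap(n);h=hsv(im)
    for nm,f,z,a in(('yel',yellow,.04,8),('or',orange,.042,15),('gr',green,.022,30)):
        for c,s,_ in blobs(near(f(h),bx),a): print(n,nm,c.round(1),s,ray(n,c,z)[0].round(4))
    m=near((h[...,0]>95)&(h[...,0]<112)&(h[...,1]>90)&(h[...,2]>90),bx)
    for c,s,l in blobs(m,200):
        r=cv2.minAreaRect(np.argwhere(l)[:,::-1].astype(np.float32)); print(n,'lane',c,s,ray(n,cv2.boxPoints(r),0)[:,:2].round(4).tolist())
    x0,y0,x1,y1=bx
    c=im[y0:y1,x0:x1]; 
    if n=='top': A=cv2.resize(im[165:305,150:350],(800,560),interpolation=cv2.INTER_CUBIC)
cv2.imwrite('pics/z1.png',A[:,:,::-1])
# bystanders top
print(ray('top',[(289,175)],.066),ray('top',[(262,287)],.062),ray('top',[(234,166)],.07))
E
```

```text
top yel [228.6 202.3] 55 [0.6159 0.0419 0.04  ]
top yel [218.5 240.7] 58 [0.5118 0.064  0.04  ]
top or [330. 183.] 42 [ 0.6733 -0.23    0.042 ]
top gr [168.1 219.9] 176 [0.5697 0.2044 0.022 ]
top gr [316.3 244.9] 266 [ 0.507  -0.1932  0.022 ]
top gr [297.4 246. ] 185 [ 0.5035 -0.1432  0.022 ]
top lane [227.97462687 225.1920398 ] 2010 [[0.5479, 0.1562], [0.6206, 0.1449], [0.5759, -0.0649], [0.5045, -0.0507]]
side yel [268.  173.4] 22 [0.6127 0.0425 0.04  ]
side yel [236.1 182.2] 24 [0.5092 0.0636 0.04  ]
side or [331.3 210.7] 35 [ 0.6347 -0.2161  0.042 ]
side or [287.6 217.5] 48 [ 0.5217 -0.1646  0.042 ]
side or [278.3 223. ] 59 [ 0.4874 -0.1673  0.042 ]
side or [262.1 244.4] 60 [ 0.4025 -0.2089  0.042 ]
side gr [225.6 155.4] 56 [0.584  0.2367 0.022 ]
side gr [288.4 230.3] 187 [ 0.5046 -0.1893  0.022 ]
side lane [254.95652174 190.57814336] 851 [[0.5469, 0.1537], [0.6305, 0.1819], [0.573, -0.0572], [0.5002, -0.0746]]
[[ 0.686165  -0.1183396  0.066    ]] [[ 0.39211864 -0.05285663  0.062     ]] [[0.70784069 0.02795869 0.07      ]]
```

View pics/z1.png

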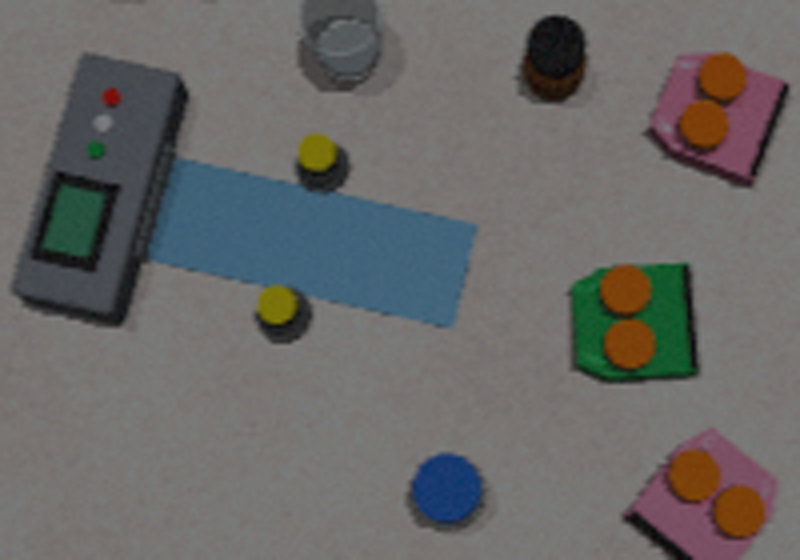

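The zoom confirms the green carrier's nose points left, with its pad (dark edge) at zoom x≈690 and its cups at zoom (625,290) and (629,345). The pose comes next.

```bash
cat >> h.py <<'E'
G=np.array([.5625,.053]);D=np.array([.2053,.9787]);N=np.array([-.9787,.2053])
def gate(p): p=np.atleast_2d(p)[:,:2]-G; return np.c_[p@D,p@N]
def carrier(n,im=None,r=45,guess=None,verb=1):
    """pose in gate frame (mm, rad): cups -> origin, heading"""
    im=snap(n) if im is None else im
    h=hsv(im);g=green(h); o=(h[...,0]<16)&(h[...,1]>150)&(h[...,2]>90)
    k=np.ones((5,5),np.uint8); gd=cv2.dilate(g.astype(np.uint8),k)
    cs=[b for b in blobs(o,12)]
    # cups bordering green of the slab
    cs=[(c,s,l) for c,s,l in cs if (cv2.dilate(l.astype(np.uint8),k)&gd).sum()>15]
    if len(cs)==1:  # lids merged: split by k-means
        q=np.argwhere(cs[0][2])[:,::-1].astype(np.float32)
        C=cv2.kmeans(q,2,None,(3,50,.01),5,0)[2]
    else: C=np.array([c for c,_,_ in cs])
    P=gate(ray(n,C,.042))*1000
    P=P[np.argsort(P[:,1])]
    v=P[-1]-P[0]; th=np.arctan2(-v[0],v[1]); org=P.mean(0)-6*np.array([np.cos(th),np.sin(th)])
    if verb: print(n,'cups',C.round(1).tolist(),'sep %.1f'%np.hypot(*v),'origin',org.round(1),'th %.3f'%th)
    return org,th
E
python3 - <<'E'
from h import *
for n in('top','side'):
    im=snap(n);carrier(n,im)
    h=hsv(im);m=near(green(h)|((h[...,0]<16)&(h[...,1]>150)&(h[...,2]>90)),(288,225,330,262) if n=='top' else (262,208,308,246))
    q=max(blobs(m,50),key=lambda b:b[1])[2]
    g=gate(ray(n,np.argwhere(q)[:,::-1],.022))*1000
    r=cv2.minAreaRect(g.astype(np.float32));print('slab',r)
for nm,p in dict(amber=(.686,-.118),white=(.392,-.053),beaker=(.708,.028)).items(): print(nm,gate(p)*1000)
o=monitor.get_obs();from scipy.spatial.transform import Rotation as R;print(R.from_quat(o['eef_rot']).as_matrix().round(3),o['gripper_width'])
E
```

```text
top cups [[306.0, 237.1], [306.9, 250.6]] sep 35.8 origin [-231.4    8.6] th 0.273
slab ((-229.45901489257812, 8.422138214111328), (75.78713989257812, 74.66738891601562), 16.78180503845215)
side cups [[278.5, 223.1999969482422], [287.6000061035156, 217.6999969482422]] sep 33.7 origin [-232.9   10.4] th 0.291
slab ((-246.36817932128906, 6.509147644042969), (33.816612243652344, 70.59611511230469), 16.761289596557617)
amber [[-142.00315 -155.97575]]
white [[-138.74585  145.10655]]
beaker [[   5.40365 -147.53335]]
[[ 0.289  0.957 -0.   ]
 [ 0.957 -0.289 -0.001]
 [-0.001  0.    -1.   ]] 0.0854329989716151
```

```bash
cat >> h.py <<'E'
from scipy.spatial.transform import Rotation as R
def now():
    o=monitor.get_obs();M=R.from_quat(o['eef_rot']).as_matrix()
    return np.array(o['tcp_pos']),np.arctan2(M[1,0],M[0,0])
def rows(wps,c,start=None):
    """wps: (x,y,z,yaw of tool x,n); prints shift/turn rows in tool axes, returns the end"""
    p,a=now() if start is None else start
    for x,y,z,yw,n in wps:
        dp=(np.array([x,y,z])-p)/n; da=((yw-a+np.pi)%(2*np.pi)-np.pi)/n
        for _ in range(n):
            M=np.array([[np.cos(a),np.sin(a),0],[np.sin(a),-np.cos(a),0],[0,0,-1]])
            s=M.T@dp; print('%.4f %.4f %.4f 0 0 %.3f %g;'%(*s,-da,c)); a+=da;p=p+dp
    return p,a
E
python3 - <<'E'
from h import *
e=rows([(.5,.3,.27,np.radians(35),10)],.2)
print()
rows([(.5125,-.256,.2,np.radians(4.5),12)],.2,e)
E
```

```text
-0.0293 0.0392 0.0034 0 0 0.067 0.2;
-0.0267 0.0411 0.0034 0 0 0.067 0.2;
-0.0239 0.0428 0.0034 0 0 0.067 0.2;
-0.0210 0.0443 0.0034 0 0 0.067 0.2;
-0.0180 0.0456 0.0034 0 0 0.067 0.2;
-0.0149 0.0467 0.0034 0 0 0.067 0.2;
-0.0117 0.0475 0.0034 0 0 0.067 0.2;
-0.0085 0.0482 0.0034 0 0 0.067 0.2;
-0.0053 0.0487 0.0034 0 0 0.067 0.2;
-0.0020 0.0489 0.0034 0 0 0.067 0.2;

-0.0257 0.0386 0.0058 0 0 0.044 0.2;
-0.0240 0.0397 0.0058 0 0 0.044 0.2;
-0.0222 0.0407 0.0058 0 0 0.044 0.2;
-0.0204 0.0416 0.0058 0 0 0.044 0.2;
-0.0185 0.0425 0.0058 0 0 0.044 0.2;
-0.0166 0.0433 0.0058 0 0 0.044 0.2;
-0.0147 0.0440 0.0058 0 0 0.044 0.2;
-0.0127 0.0446 0.0058 0 0 0.044 0.2;
-0.0107 0.0451 0.0058 0 0 0.044 0.2;
-0.0087 0.0455 0.0058 0 0 0.044 0.2;
-0.0067 0.0459 0.0058 0 0 0.044 0.2;
-0.0046 0.0461 0.0058 0 0 0.044 0.2;
```

Call:
{"api": "servo_tool", "payload": {
  "series": "-0.029 0.039 0.003 0 0 0.067 0.2; -0.027 0.041 0.003 0 0 0.067 0.2; -0.024 0.043 0.003 0 0 0.067 0.2; -0.021 0.044 0.003 0 0 0.067 0.2; -0.018 0.046 0.003 0 0 0.067 0.2; -0.015 0.047 0.003 0 0 0.067 0.2; -0.012 0.047 0.003 0 0 0.067 0.2; -0.008 0.048 0.003 0 0 0.067 0.2; -0.005 0.049 0.003 0 0 0.067 0.2; -0.002 0.049 0.003 0 0 0.067 0.2",
  "squeeze": 60
}}

```text
t: 1.55
tcp_pos: [0.5007, 0.2985, 0.274]
eef_rot: [0.954, 0.298, 0.0, -0.0]
force: [0.4, 0.3, -0.6]
gripper_width: 0.0342
```

Call:
{"api": "servo_tool", "payload": {
  "series": "-0.026 0.039 0.006 0 0 0.044 0.2; -0.024 0.040 0.006 0 0 0.044 0.2; -0.022 0.041 0.006 0 0 0.044 0.2; -0.020 0.042 0.006 0 0 0.044 0.2; -0.018 0.042 0.006 0 0 0.044 0.2; -0.017 0.043 0.006 0 0 0.044 0.2; -0.015 0.044 0.006 0 0 0.044 0.2; -0.013 0.045 0.006 0 0 0.044 0.2; -0.011 0.045 0.006 0 0 0.044 0.2; -0.009 0.045 0.006 0 0 0.044 0.2; -0.007 0.046 0.006 0 0 0.044 0.2; -0.005 0.046 0.006 0 0 0.044 0.2"
}}

```text
t: 3.05
tcp_pos: [0.511, -0.2585, 0.2018]
eef_rot: [0.999, 0.039, 0.0, 0.0]
force: [1.4, -0.4, -1.0]
gripper_width: 0.0342
```

```bash
python3 - <<'E'
from h import *
p,a=now();o=monitor.get_obs();print(p,np.degrees(a),o['gripper_width'],o['force'],o['t'],np.round(o['joints'],2))
rows([(.5125,-.256,.1,np.radians(4.5),5),(.5125,-.256,.077,np.radians(4.5),3)],.2)
E
```

```text
[ 0.51104961 -0.25849851  0.20180896] 4.5134546377350455 0.034240994487757546 [ 1.4279139  -0.40260788 -0.95280701] 3.05 [ 0.21  0.56  0.23  2.05 -0.23  0.55  0.69]
0.0003 -0.0005 0.0204 0 0 0.000 0.2;
0.0003 -0.0005 0.0204 0 0 0.000 0.2;
0.0003 -0.0005 0.0204 0 0 0.000 0.2;
0.0003 -0.0005 0.0204 0 0 0.000 0.2;
0.0003 -0.0005 0.0204 0 0 0.000 0.2;
0.0000 0.0000 0.0077 0 0 -0.000 0.2;
0.0000 0.0000 0.0077 0 0 -0.000 0.2;
0.0000 0.0000 0.0077 0 0 -0.000 0.2;
```

Call:
{"api": "servo_tool", "payload": {
  "series": "0.001 0 0.020 0 0 0 0.2; 0 0 0.020 0 0 0 0.2; 0 0 0.020 0 0 0 0.2; 0 0 0.020 0 0 0 0.2; 0 0 0.020 0 0 0 0.2; 0 0 0.012 0 0 0 0.2; 0 0 0.008 0 0 0 0.2; 0 0 0.004 0 0 0 0.2; 0 0 0 0 0 0 0.2"
}}

```text
t: 4.18
tcp_pos: [0.512, -0.257, 0.078]
eef_rot: [0.999, 0.04, 0.0, 0.0]
force: [-0.5, -0.2, -0.4]
gripper_width: 0.0338
```

```bash
python3 - <<'E'
from h import *
p,a=now();o=monitor.get_obs();print(p,np.degrees(a),o['force'],o['t'])
im=snap('side','s2.png'); t=snap('top')
A=cv2.resize(im[150:290,200:400],(800,560),interpolation=cv2.INTER_CUBIC);cv2.imwrite('pics/z2.png',A[:,:,::-1])
carrier('side',im)
E
```

```text
[ 0.51201841 -0.25695614  0.07800538] 4.583767498539926 [-0.46252604 -0.20043754 -0.36200027] 4.175Traceback (most recent call last):
  File "<stdin>", line 5, in <module>
  File "h.py", line 36, in carrier
    P=gate(ray(n,C,.042))*1000
           ~~~^^^^^^^^^^
  File "h.py", line 10, in ray
    d=np.c_[uv,np.ones(len(uv))]@np.linalg.inv(K).T
      ~~~~~~~~~~~~~~~~~~~~~~~~~~^~~~~~~~~~~~~~~~~~~
ValueError: matmul: Input operand 1 has a mismatch in its core dimension 0, with gufunc signature (n?,k),(k,m?)->(n?,m?) (size 3 is different from 1)
```

View pics/z2.png

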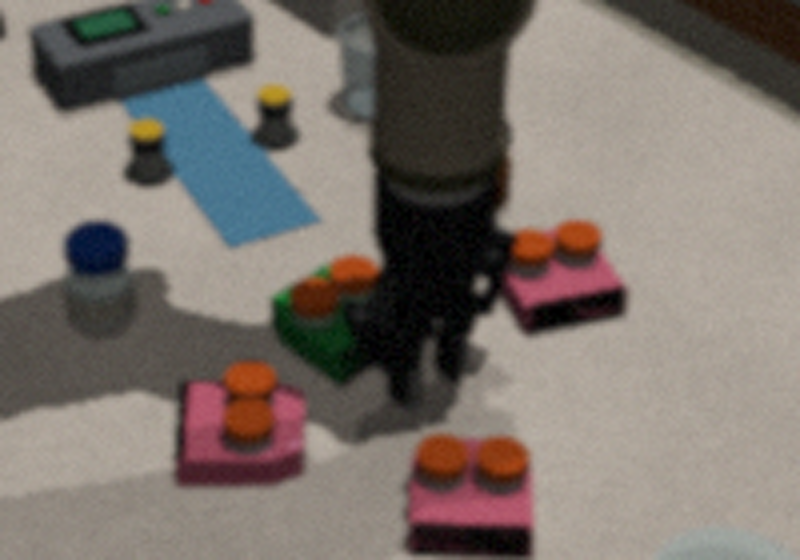

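The fingers are down behind the pad, clear of the pink decoys. I'll advance to contact.

Call:
{"api": "servo_tool", "payload": {
  "series": "0.001 -0.010 0.001 0 0 0 0.2; 0 -0.010 0 0 0 0 0.2; 0 -0.007 0 0 0 0 0.2; 0 -0.003 0 0 0 0 0.2; 0 -0.003 0 0 0 0 0.2; 0 -0.003 0 0 0 0 0.2; 0 -0.003 0 0 0 0 0.2; 0 -0.003 0 0 0 0 0.2; 0 0 0 0 0 0 0.2"
}}

```text
t: 5.4
tcp_pos: [0.5096, -0.2147, 0.0769]
eef_rot: [0.999, 0.04, -0.0, -0.0]
force: [-0.3, -1.2, 0.1]
gripper_width: 0.034
```

```bash
sed -i 's/(h\[...,1\]>150)&(h\[...,2\]>90)$/(h[...,1]>150)\&(h[...,2]>45)/; s/(h\[...,2\]>60)$/(h[...,2]>30)/' h.py; python3 - <<'E'
from h import *
p,a=now();o=monitor.get_obs();print(p,np.degrees(a),gate(p)*1000,o['force'],o['t'])
s=snap('side'); t=snap('top')
A=np.hstack([cv2.resize(s[180:260,250:330],(400,400)),cv2.resize(t[200:280,260:340],(400,400))]);cv2.imwrite('pics/z3.png',A[:,:,::-1])
for n,i in(('side',s),('top',t)):
    try: carrier(n,i)
    except Exception as e: print(n,e)
E
```

```text
[ 0.50959186 -0.21471018  0.0769222 ] 4.596529833267852 [[-272.86999096   -3.17969875]] [-0.2979348  -1.2402791   0.14178419] 5.4
side cups [[273.8999938964844, 225.5], [272.6000061035156, 222.10000610351562]] sep 14.8 origin [-229.4   35.9] th 1.350
top matmul: Input operand 1 has a mismatch in its core dimension 0, with gufunc signature (n?,k),(k,m?)->(n?,m?) (size 3 is different from 1)
```

View pics/z3.png

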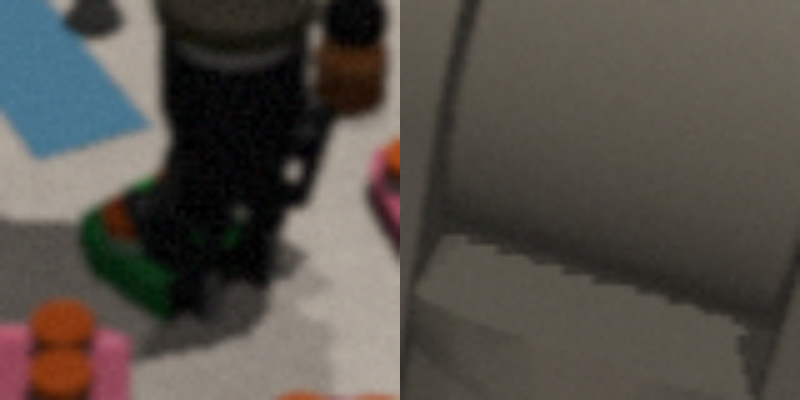

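The carrier sits just ahead of the fingers, with the nose corner near zoom (90,220) in the side view. The arm blocks the top view. I'll nudge forward and read the force while moving.

Call:
{"api": "servo_tool", "payload": {
  "series": "0 -0.002 0 0 0 0 0.2; 0 -0.002 0 0 0 0 0.2"
}}

```text
t: 5.75
tcp_pos: [0.5092, -0.2111, 0.0769]
eef_rot: [0.999, 0.04, 0.0, 0.0]
force: [0.7, -1.9, -0.2]
gripper_width: 0.034
```

Call:
{"api": "servo_tool", "payload": {
  "series": "0 -0.002 0 0 0 0 0.2; 0 -0.002 0 0 0 0 0.2"
}}

```text
t: 6.0
tcp_pos: [0.509, -0.2069, 0.0769]
eef_rot: [0.999, 0.04, 0.0, 0.0]
force: [0.3, -2.9, -0.3]
gripper_width: 0.0341
```

```bash
cat >> h.py <<'E'
def edge(im,off=0):
    """carrier's robot-side (left) wall in the side view, lowest green pixel per column -> z=0, gate mm"""
    g=green(hsv(im)); p,a=now(); 
    b=[x for x in blobs(near(g,(200,140,400,290)),25)]
    # slab blob nearest the tool
    b=[x for x in b if np.hypot(*(gate(ray('side',x[0],.011))-gate(p))[0])<.12]
    l=np.any([x[2] for x in b],axis=0)
    cols=np.where(l.any(0))[0]
    q=np.array([(c,np.where(l[:,c])[0].max()+.5) for c in cols])
    return gate(ray('side',q,0.0))*1000,q
E
python3 - <<'E'
from h import *
p,a=now();o=monitor.get_obs();print(p,gate(p)*1000,o['force'],o['t'])
s=snap('side');e,q=edge(s);print(np.c_[q,e.round(1)].tolist())
E
```

```text
[ 0.50895589 -0.20688292  0.0769197 ] [[-265.34002204   -0.95034535]] [ 0.31614752 -2.93700378 -0.32035837] 6.0
[[265.0, 226.5, -182.4, 45.4], [266.0, 229.5, -195.3, 48.4], [267.0, 231.5, -204.2, 49.6], [268.0, 232.5, -209.2, 49.0], [269.0, 234.5, -218.0, 50.1], [270.0, 234.5, -219.2, 47.7], [271.0, 234.5, -220.4, 45.3], [272.0, 235.5, -225.4, 44.6], [273.0, 236.5, -230.3, 44.0], [274.0, 237.5, -235.2, 43.4], [275.0, 238.5, -240.1, 42.8], [276.0, 236.5, -234.0, 36.8], [277.0, 239.5, -246.2, 39.8], [278.0, 239.5, -247.4, 37.4], [279.0, 240.5, -252.2, 36.8], [280.0, 241.5, -257.0, 36.2], [281.0, 241.5, -258.2, 33.8], [282.0, 241.5, -259.4, 31.4]]
```

Push force is about 3 N and both fingers are seated. Next I'll plan a smooth S-curve onto the centre line.

```bash
cat >> h.py <<'E'
from scipy.interpolate import CubicHermiteSpline as H
def path(O,th,xe,step=6,B=51,c=.2,ye=0,s1=0):
    """carrier origin O, heading th (gate, mm) -> y=ye, slope s1 at xe; TCP stays B mm behind the origin"""
    f=H([O[0],xe],[O[1],ye],[np.tan(th),s1]);n=int(np.ceil((xe-O[0])/step))
    p,a=now();g=gate(p)[0]*1000; off=g-(np.array(O)-B*np.array([np.cos(th),np.sin(th)])); print('residual',off.round(1))
    st=(p,a)
    for x in np.linspace(O[0],xe,n+1)[1:]:
        t=np.arctan(f(x,1)); q=np.array([x,f(x)])-B*np.array([np.cos(t),np.sin(t)])
        w=G+(q[0]*D+q[1]*N)/1000
        st=rows([(w[0],w[1],p[2],np.arctan2(D[1],D[0])+t-np.pi/2,1)],c,st)
E
python3 - <<'E'
from h import *
p,a=now();th=a+np.pi/2-np.arctan2(D[1],D[0]);g=gate(p)[0]*1000
O=g+51*np.array([np.cos(th),np.sin(th)]);print(th,O)
path(O,th,-52)
E
```

```text
0.28704678824809093 [-216.1336601    13.57470041]
residual [0. 0.]
-0.0026 -0.0061 0.0000 0 0 0.054 0.2;
-0.0025 -0.0061 0.0000 0 0 0.052 0.2;
-0.0024 -0.0060 0.0000 0 0 0.050 0.2;
-0.0023 -0.0060 0.0000 0 0 0.047 0.2;
-0.0021 -0.0059 0.0000 0 0 0.044 0.2;
-0.0019 -0.0059 0.0000 0 0 0.040 0.2;
-0.0018 -0.0059 0.0000 0 0 0.037 0.2;
-0.0016 -0.0059 0.0000 0 0 0.033 0.2;
-0.0014 -0.0059 0.0000 0 0 0.030 0.2;
-0.0013 -0.0059 0.0000 0 0 0.026 0.2;
-0.0011 -0.0059 0.0000 0 0 0.022 0.2;
-0.0009 -0.0059 0.0000 0 0 0.019 0.2;
-0.0007 -0.0060 0.0000 0 0 0.015 0.2;
-0.0006 -0.0060 0.0000 0 0 0.012 0.2;
-0.0004 -0.0060 0.0000 0 0 0.008 0.2;
-0.0002 -0.0060 0.0000 0 0 0.005 0.2;
-0.0001 -0.0060 0.0000 0 0 0.002 0.2;
0.0001 -0.0060 0.0000 0 0 -0.002 0.2;
0.0002 -0.0060 0.0000 0 0 -0.005 0.2;
0.0004 -0.0060 0.0000 0 0 -0.008 0.2;
0.0006 -0.0060 0.0000 0 0 -0.012 0.2;
0.0007 -0.0060 0.0000 0 0 -0.015 0.2;
0.0009 -0.0059 0.0000 0 0 -0.019 0.2;
0.0011 -0.0059 0.0000 0 0 -0.023 0.2;
0.0013 -0.0059 0.0000 0 0 -0.026 0.2;
0.0014 -0.0059 0.0000 0 0 -0.030 0.2;
0.0016 -0.0059 0.0000 0 0 -0.033 0.2;
0.0018 -0.0059 0.0000 0 0 -0.037 0.2;
```

Call:
{"api": "servo_tool", "payload": {
  "series": "-0.0026 -0.006 0 0 0 0.054 0.2; -0.0025 -0.006 0 0 0 0.052 0.2; -0.0024 -0.006 0 0 0 0.050 0.2; -0.0023 -0.006 0 0 0 0.047 0.2; -0.0021 -0.006 0 0 0 0.044 0.2; -0.0019 -0.006 0 0 0 0.040 0.2"
}}

```text
t: 6.8
tcp_pos: [0.4968, -0.1702, 0.0769]
eef_rot: [0.995, -0.105, -0.0, 0.0]
force: [-1.1, -2.7, 0.4]
gripper_width: 0.0341
```

Call:
{"api": "servo_tool", "payload": {
  "series": "-0.0018 -0.006 0 0 0 0.037 0.2; -0.0016 -0.006 0 0 0 0.033 0.2; -0.0014 -0.006 0 0 0 0.030 0.2; -0.0013 -0.006 0 0 0 0.026 0.2; -0.0011 -0.006 0 0 0 0.022 0.2"
}}

```text
t: 7.42
tcp_pos: [0.498, -0.1395, 0.0769]
eef_rot: [0.984, -0.177, -0.0, 0.0]
force: [-0.8, -2.0, 1.1]
gripper_width: 0.0343
```

```bash
python3 - <<'E'
from h import *
p,a=now();o=monitor.get_obs();th=a+np.pi/2-np.arctan2(D[1],D[0]);g=gate(p)[0]*1000
print(p,g,'th',th,'O',g+51*np.array([np.cos(th),np.sin(th)]),o['force'],o['t'])
s=snap('side'); t=snap('top')
A=np.hstack([cv2.resize(s[165:255,220:310],(400,400),interpolation=cv2.INTER_CUBIC),cv2.resize(t[180:270,220:310],(400,400))]);cv2.imwrite('pics/z4.png',A[:,:,::-1])
e,q=edge(s);print(np.c_[q,e.round(1)].tolist())
E
```

```text
[ 0.49804512 -0.13950205  0.07689053] [-201.63434263   23.56132123] th -0.14975551469838577 O [-151.20515586   15.95230545] [-0.84044554 -1.97680082  1.13541531] 7.425
[[270.0, 218.5, -156.6, 17.7], [271.0, 218.5, -157.9, 15.1], [272.0, 218.5, -159.2, 12.6], [273.0, 218.5, -160.4, 10.1], [274.0, 218.5, -161.7, 7.5], [275.0, 217.5, -158.9, 3.0], [276.0, 217.5, -160.2, 0.5], [277.0, 217.5, -161.4, -2.1], [278.0, 217.5, -162.7, -4.6], [279.0, 215.5, -155.8, -11.2]]
```

View pics/z4.png

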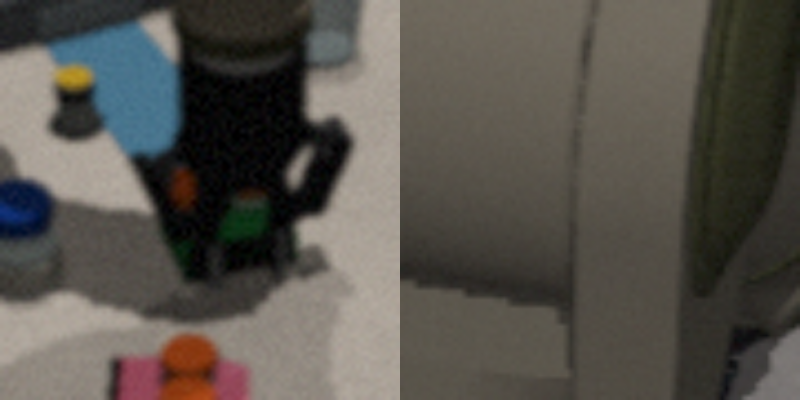

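The carrier is still square in the fingers, but its pose is hidden from both cameras. I'll back off for a clean look.

Call:
{"api": "servo_tool", "payload": {
  "series": "0 0.006 0 0 0 0 0.2; 0 0.012 0 0 0 0 0.2; 0 0.020 -0.010 0 0 0 0.2; 0 0.030 -0.040 0 0 0 0.2; 0 0.045 -0.040 0 0 0 0.2; 0 0.055 -0.020 0 0 0 0.2; 0 0.050 0 0 0 0 0.2; 0 0.020 0 0 0 0 0.2"
}}

```text
t: 8.52
tcp_pos: [0.4124, -0.3675, 0.1884]
eef_rot: [0.984, -0.179, 0.001, 0.001]
force: [0.2, 0.7, -0.5]
gripper_width: 0.0341
```

```bash
python3 - <<'E'
from h import *
p,a=now();o=monitor.get_obs();print(p,gate(p)*1000,o['t'])
s=snap('side'); t=snap('top')
A=np.hstack([cv2.resize(s[165:255,220:310],(400,400),interpolation=cv2.INTER_CUBIC),cv2.resize(t[180:270,220:310],(400,400),interpolation=cv2.INTER_CUBIC)]);cv2.imwrite('pics/z5.png',A[:,:,::-1])
for n,i in(('side',s),('top',t)):
    try: carrier(n,i)
    except Exception as e: print(n,e)
E
```

```text
[ 0.41238796 -0.36745406  0.18837192] [[-442.31639347   60.59543947]] 8.525
side cups [[274.7, 204.5], [262.8, 206.8]] sep 34.7 origin [-156.6   19.1] th -0.152
top cups [[278.6, 232.5], [273.6, 245.4]] sep 36.5 origin [-151.5   15.8] th -0.145
```

View pics/z5.png

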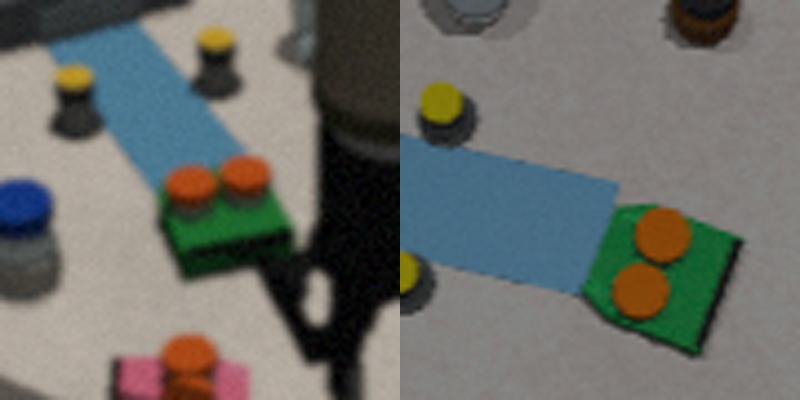

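Clean look: origin at (-151.5, 15.8) and heading -0.145. That matches the hand-based prediction of (-151.2, 16.0) and -0.150, so the carrier follows the hand. I'll return to contact.

```bash
python3 - <<'E'
from h import *
O=np.array([-151.3,15.9]);t=-.15;h=np.array([np.cos(t),np.sin(t)])
a=np.arctan2(D[1],D[0])+t-np.pi/2
def W(b): q=O-b*h; return G+(q[0]*D+q[1]*N)/1000
rows([(*W(120),.15,a,4),(*W(85),.0769,a,4),(*W(54),.0769,a,3)],.2)
E
```

```text
-0.0000 -0.0434 0.0095 0 0 -0.001 0.2;
0.0000 -0.0434 0.0095 0 0 -0.001 0.2;
0.0001 -0.0434 0.0095 0 0 -0.001 0.2;
0.0001 -0.0434 0.0095 0 0 -0.001 0.2;
0.0000 -0.0088 0.0183 0 0 -0.000 0.2;
0.0000 -0.0088 0.0183 0 0 -0.000 0.2;
0.0000 -0.0088 0.0183 0 0 -0.000 0.2;
0.0000 -0.0088 0.0183 0 0 -0.000 0.2;
-0.0000 -0.0103 0.0000 0 0 -0.000 0.2;
-0.0000 -0.0103 0.0000 0 0 -0.000 0.2;
-0.0000 -0.0103 0.0000 0 0 -0.000 0.2;
```

Call:
{"api": "servo_tool", "payload": {
  "series": "0 -0.043 0.0095 0 0 -0.003 0.2; 0 -0.043 0.0095 0 0 0 0.2; 0 -0.044 0.0095 0 0 0 0.2; 0 -0.043 0.0095 0 0 0 0.2; 0 -0.009 0.018 0 0 0 0.2; 0 -0.009 0.018 0 0 0 0.2; 0 -0.009 0.018 0 0 0 0.2; 0 -0.009 0.018 0 0 0 0.2; 0 -0.012 0.001 0 0 0 0.2; 0 -0.010 0 0 0 0 0.2; 0 -0.006 0 0 0 0 0.2; 0 0 0 0 0 0 0.2"
}}

```text
t: 10.12
tcp_pos: [0.4976, -0.14, 0.0765]
eef_rot: [0.985, -0.175, 0.0, -0.0]
force: [-0.8, 0.2, -0.6]
gripper_width: 0.034
```

```bash
python3 - <<'E'
from h import *
print(now(),monitor.get_obs()['force'])
path([-151.3,15.9],-.15,-48)
E
```

```text
(array([ 0.49755991, -0.14004258,  0.07646701]), np.float64(-0.3508834375055442)) [-0.76678538  0.19039825 -0.61323049]
residual [-0.5  0.4]
-0.0004 -0.0064 0.0000 0 0 0.022 0.2;
-0.0006 -0.0058 0.0000 0 0 0.013 0.2;
-0.0005 -0.0058 0.0000 0 0 0.010 0.2;
-0.0003 -0.0058 0.0000 0 0 0.007 0.2;
-0.0002 -0.0059 0.0000 0 0 0.004 0.2;
-0.0001 -0.0059 0.0000 0 0 0.002 0.2;
0.0001 -0.0059 0.0000 0 0 -0.001 0.2;
0.0002 -0.0059 0.0000 0 0 -0.004 0.2;
0.0003 -0.0059 0.0000 0 0 -0.007 0.2;
0.0005 -0.0058 0.0000 0 0 -0.010 0.2;
0.0006 -0.0058 0.0000 0 0 -0.012 0.2;
0.0007 -0.0058 0.0000 0 0 -0.015 0.2;
0.0009 -0.0058 0.0000 0 0 -0.018 0.2;
0.0010 -0.0058 0.0000 0 0 -0.021 0.2;
0.0012 -0.0058 0.0000 0 0 -0.024 0.2;
0.0013 -0.0058 0.0000 0 0 -0.027 0.2;
0.0014 -0.0058 0.0000 0 0 -0.030 0.2;
0.0016 -0.0058 0.0000 0 0 -0.033 0.2;
```

Call:
{"api": "servo_tool", "payload": {
  "series": "-0.0004 -0.0064 0 0 0 0.022 0.2; -0.0006 -0.0058 0 0 0 0.013 0.2; -0.0005 -0.0058 0 0 0 0.010 0.2; -0.0003 -0.0058 0 0 0 0.007 0.2; -0.0002 -0.0059 0 0 0 0.004 0.2; -0.0001 -0.0059 0 0 0 0.002 0.2; 0.0001 -0.0059 0 0 0 -0.001 0.2; 0.0002 -0.0059 0 0 0 -0.004 0.2; 0.0003 -0.0059 0 0 0 -0.007 0.2"
}}

```text
t: 11.25
tcp_pos: [0.5164, -0.0904, 0.0759]
eef_rot: [0.98, -0.197, -0.0, -0.0]
force: [-2.3, -3.5, 3.3]
gripper_width: 0.0342
```

```bash
python3 - <<'E'
from h import *
p,a=now();o=monitor.get_obs();th=a+np.pi/2-np.arctan2(D[1],D[0]);g=gate(p)[0]*1000
O=g+51*np.array([np.cos(th),np.sin(th)]);print(p,th,O,o['force'],o['t'])
path(O,th,-46)
E
```

```text
[ 0.51636435 -0.09043262  0.07587045] -0.19058517495413785 [-99.772582     6.04513472] [-2.32378526 -3.51149418  3.31038425] 11.25
residual [0. 0.]
0.0006 -0.0061 0.0000 0 0 -0.012 0.2;
0.0007 -0.0061 0.0000 0 0 -0.014 0.2;
0.0008 -0.0061 0.0000 0 0 -0.016 0.2;
0.0009 -0.0060 0.0000 0 0 -0.019 0.2;
0.0010 -0.0060 0.0000 0 0 -0.021 0.2;
0.0011 -0.0060 0.0000 0 0 -0.024 0.2;
0.0013 -0.0060 0.0000 0 0 -0.026 0.2;
0.0014 -0.0060 0.0000 0 0 -0.028 0.2;
0.0015 -0.0060 0.0000 0 0 -0.031 0.2;
```

Call:
{"api": "servo_tool", "payload": {
  "series": "0.0006 -0.006 -0.0002 0 0 -0.012 0.2; 0.0007 -0.006 -0.0002 0 0 -0.014 0.2; 0.0008 -0.006 -0.0002 0 0 -0.016 0.2; 0.0009 -0.006 -0.0002 0 0 -0.019 0.2; 0.0010 -0.006 0 0 0 -0.021 0.2; 0.0011 -0.006 0 0 0 -0.024 0.2; 0.0013 -0.006 0 0 0 -0.026 0.2"
}}

```text
t: 12.12
tcp_pos: [0.5369, -0.0532, 0.0767]
eef_rot: [0.991, -0.132, 0.0, 0.0]
force: [-0.8, -2.0, -0.6]
gripper_width: 0.0342
```

```bash
python3 - <<'E'
from h import *
p,a=now();o=monitor.get_obs();th=a+np.pi/2-np.arctan2(D[1],D[0]);g=gate(p)[0]*1000
O=g+51*np.array([np.cos(th),np.sin(th)]);print(p,th,O,o['force'],o['t'])
path(O,th,-44,5)
E
```

```text
[ 0.53689837 -0.05322224  0.07669975] -0.05742467341458446 [-58.29978574   0.3218402 ] [-0.79168128 -1.96764269 -0.61027265] 12.125
residual [0. 0.]
0.0013 -0.0048 0.0000 0 0 -0.027 0.2;
0.0009 -0.0048 0.0000 0 0 -0.019 0.2;
0.0005 -0.0048 0.0000 0 0 -0.011 0.2;
```

Call:
{"api": "servo_tool", "payload": {
  "series": "0.0013 -0.0048 0 0 0 -0.027 0.2; 0.0009 -0.0048 0 0 0 -0.019 0.2; 0.0005 -0.0048 0 0 0 -0.011 0.2; 0 0 0 0 0 0 0.2"
}}

```text
t: 12.62
tcp_pos: [0.5429, -0.0397, 0.0767]
eef_rot: [0.995, -0.104, 0.0, -0.0]
force: [-0.3, -0.3, -0.5]
gripper_width: 0.0338
```

Call:
{"api": "servo_tool", "payload": {
  "series": "0 0.006 0 0 0 0 0.2; 0 0.012 0 0 0 0 0.2; 0 0.020 -0.010 0 0 0 0.2; 0 0.030 -0.040 0 0 0 0.2; 0 0.045 -0.040 0 0 0 0.2; 0 0.055 -0.020 0 0 0 0.2; 0 0.060 0 0 0 0 0.2; 0 0.040 0 0 0 0 0.2"
}}

```text
t: 13.62
tcp_pos: [0.485, -0.3069, 0.1881]
eef_rot: [0.994, -0.106, 0.001, 0.001]
force: [0.1, 0.1, 0.0]
gripper_width: 0.0344
```

```bash
python3 - <<'E'
from h import *
p,a=now();o=monitor.get_obs();print(p,a,gate(p)*1000,o['t'])
s=snap('side'); t=snap('top')
cv2.imwrite('pics/z6.png',cv2.resize(t[170:270,150:290],(784,560),interpolation=cv2.INTER_CUBIC)[:,:,::-1])
for n,i in(('side',s),('top',t)):
    try: carrier(n,i)
    except Exception as e: print(n,e)
    h=hsv(i)
    for c,z,_ in blobs(near(yellow(h),(150,140,340,280)),8): print('post',gate(ray(n,c,.04))*1000)
E
```

```text
[ 0.48495531 -0.3068568   0.18814165] -0.21291466898121608 [[-368.11177521    2.01438488]] 13.625
side cups [[252.60000610351562, 186.1999969482422], [263.6000061035156, 182.6999969482422]] sep 36.7 origin [-49.2   1.4] th 0.044
post [[ -0.7082598  -50.92396927]]
post [[-1.87077578 55.29660112]]
top cups [[239.7, 218.2], [235.1, 230.4]] sep 34.8 origin [-43.5  -0.4] th -0.115
post [[ -0.22124442 -54.06072997]]
post [[-0.1327155  51.84081116]]
```

View pics/z6.png

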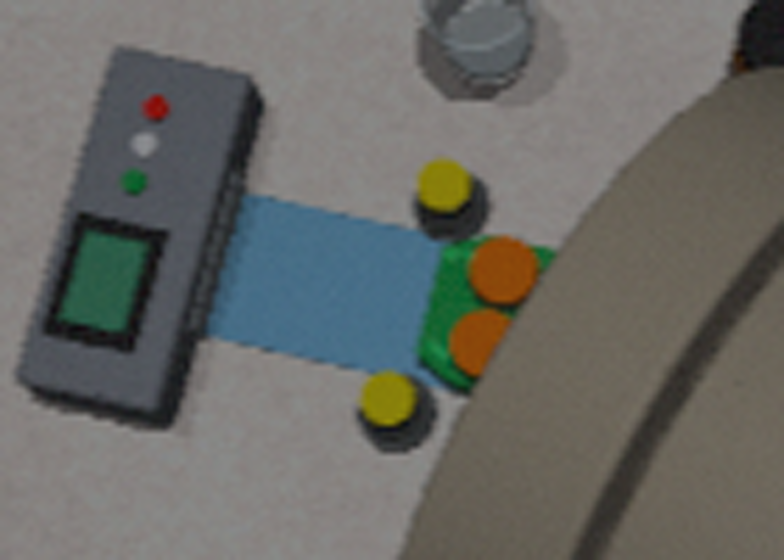

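The nose is centred between the posts, but the arm still covers the near cup. I'll back off a little further.

Call:
{"api": "servo_tool", "payload": {
  "series": "0 0.05 0 0 0 0 0.2; 0 0.05 0 0 0 0 0.2; 0 0.04 0 0 0 0 0.2; 0 0 0 0 0 0 0.2"
}}

```text
t: 14.22
tcp_pos: [0.4553, -0.4434, 0.1874]
eef_rot: [0.994, -0.107, -0.0, 0.001]
force: [-0.4, -0.5, -1.1]
gripper_width: 0.034
```

```bash
python3 - <<'E'
from h import *
p,a=now();o=monitor.get_obs();print(p,a,gate(p)*1000,o['t'])
s=snap('side'); t=snap('top')
for n,i in(('side',s),('top',t)):
    try: carrier(n,i)
    except Exception as e: print(n,e)
    h=hsv(i)
    for c,z,_ in blobs(near(yellow(h),(150,140,340,280)),8): print('post',c,gate(ray(n,c,.04))*1000)
t=np.median([snap('top') for _ in range(6)],axis=0).astype(np.uint8);carrier('top',t)
h=hsv(t);m=near(green(h)|((h[...,0]<16)&(h[...,1]>150)&(h[...,2]>45)),(210,190,290,265))
q=max(blobs(m,50),key=lambda b:b[1])[2]
print('slab',cv2.minAreaRect((gate(ray('top',np.argwhere(q)[:,::-1],.022))*1000).astype(np.float32)))
cv2.imwrite('pics/z7.png',cv2.resize(t[190:260,205:275],(560,560),interpolation=cv2.INTER_CUBIC)[:,:,::-1])
E
```

```text
[ 0.45532911 -0.44336434  0.18738908] -0.21477268589674486 [[-507.79396103    2.98455336]] 14.225
side cups [[252.5, 186.1999969482422], [263.70001220703125, 182.8000030517578]] sep 37.0 origin [-49.5   1.7] th 0.028
post [268.  173.5] [[ -0.7082598  -50.92396927]]
post [236.12 182.44] [[-1.73869187 54.85570448]]
top cups [[239.7, 218.2], [236.2, 231.1]] sep 35.9 origin [-45.2  -0.2] th -0.019
post [228.55932203 202.54237288] [[-4.58062507e-02 -5.39484061e+01]]
post [218.55737705 240.68852459] [[ 0.2122825  51.97747917]]
top cups [[239.8, 218.3], [236.2, 231.2]] sep 36.0 origin [-45.5  -0.1] th -0.022
slab ((-45.0933952331543, -0.7059440612792969), (77.15830993652344, 80.08057403564453), 89.52217102050781)
```

View pics/z7.png

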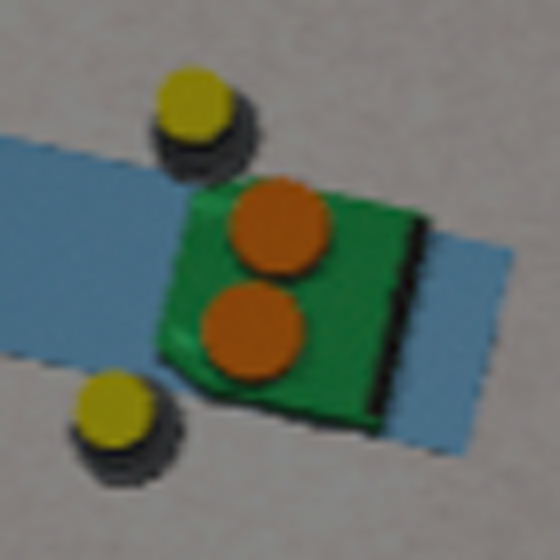

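Relative to the posts, the carrier is within about 1 mm of centre (top +0.9, side -0.3) and square within about 0.02 rad. I'll go back behind it and push straight through.

```bash
python3 - <<'E'
from h import *
a=np.arctan2(D[1],D[0])-np.pi/2
def W(x,y=0): return G+(x*D+y*N)/1000
rows([(*W(-165),.15,a,7),(*W(-130),.0769,a,4),(*W(-98),.0769,a,3)],.2)
E
```

```text
0.0001 -0.0482 0.0053 0 0 -0.000 0.2;
0.0001 -0.0482 0.0053 0 0 -0.000 0.2;
0.0001 -0.0482 0.0053 0 0 -0.000 0.2;
0.0001 -0.0482 0.0053 0 0 -0.000 0.2;
0.0001 -0.0482 0.0053 0 0 -0.000 0.2;
0.0001 -0.0482 0.0053 0 0 -0.000 0.2;
0.0001 -0.0482 0.0053 0 0 -0.000 0.2;
0.0000 -0.0088 0.0183 0 0 -0.000 0.2;
0.0000 -0.0088 0.0183 0 0 -0.000 0.2;
0.0000 -0.0088 0.0183 0 0 -0.000 0.2;
0.0000 -0.0088 0.0183 0 0 -0.000 0.2;
-0.0000 -0.0107 0.0000 0 0 -0.000 0.2;
-0.0000 -0.0107 0.0000 0 0 -0.000 0.2;
-0.0000 -0.0107 0.0000 0 0 -0.000 0.2;
```

Call:
{"api": "servo_tool", "payload": {
  "series": "0 -0.048 0.005 0 0 -0.008 0.2; 0 -0.048 0.005 0 0 0 0.2; 0 -0.048 0.005 0 0 0 0.2; 0 -0.048 0.005 0 0 0 0.2; 0 -0.048 0.006 0 0 0 0.2; 0 -0.048 0.006 0 0 0 0.2; 0 -0.049 0.006 0 0 0 0.2; 0 -0.009 0.018 0 0 0 0.2; 0 -0.009 0.018 0 0 0 0.2; 0 -0.009 0.018 0 0 0 0.2; 0 -0.008 0.018 0 0 0 0.2; 0 0 0 0 0 0 0.2"
}}

```text
t: 16.12
tcp_pos: [0.5324, -0.0739, 0.0758]
eef_rot: [0.995, -0.099, -0.001, -0.0]
force: [-0.4, -0.1, 1.8]
gripper_width: 0.0343
```

```bash
python3 - <<'E'
from h import *
p,a0=now();print(p,a0,gate(p)*1000)
a=np.arctan2(D[1],D[0])-np.pi/2
def W(x,y=0): return G+(x*D+y*N)/1000
rows([(*W(-98),.0772,a,3),(*W(-93),.0772,a,2)],.2)
E
```

```text
[ 0.53238795 -0.07389801  0.075833  ] -0.1992662712061501 [[-130.37708117    3.41850067]]
0.0012 -0.0108 -0.0005 0 0 0.003 0.2;
0.0012 -0.0108 -0.0005 0 0 0.003 0.2;
0.0012 -0.0108 -0.0005 0 0 0.003 0.2;
0.0000 -0.0025 0.0000 0 0 -0.000 0.2;
0.0000 -0.0025 0.0000 0 0 -0.000 0.2;
```

Call:
{"api": "servo_tool", "payload": {
  "series": "0.0012 -0.0108 -0.0005 0 0 0.003 0.2; 0.0012 -0.0108 -0.0004 0 0 0.003 0.2; 0.0012 -0.0108 -0.0002 0 0 0.002 0.2; 0 0 0 0 0 0 0.2"
}}

```text
t: 16.62
tcp_pos: [0.5433, -0.0425, 0.0781]
eef_rot: [0.995, -0.103, 0.0, -0.0]
force: [-0.4, -0.4, -0.3]
gripper_width: 0.0343
```

```bash
python3 - <<'E'
from h import *
p,a0=now();print(p,gate(p)*1000,a0,monitor.get_obs()['force'])
a=np.arctan2(D[1],D[0])-np.pi/2
def W(x,y=0): return G+(x*D+y*N)/1000
rows([(*W(-48),.077,a,10)],.2)
E
```

```text
[ 0.54330264 -0.04248975  0.07807328] [[-97.39703786  -0.81559214]] -0.20681293315675187 [-0.44974612 -0.42279501 -0.30070526]
-0.0001 -0.0049 0.0001 0 0 -0.000 0.2;
-0.0001 -0.0049 0.0001 0 0 -0.000 0.2;
-0.0001 -0.0049 0.0001 0 0 -0.000 0.2;
-0.0001 -0.0049 0.0001 0 0 -0.000 0.2;
-0.0001 -0.0049 0.0001 0 0 -0.000 0.2;
-0.0001 -0.0049 0.0001 0 0 -0.000 0.2;
-0.0001 -0.0049 0.0001 0 0 -0.000 0.2;
-0.0001 -0.0049 0.0001 0 0 -0.000 0.2;
-0.0001 -0.0049 0.0001 0 0 -0.000 0.2;
-0.0001 -0.0049 0.0001 0 0 -0.000 0.2;
```

Call:
{"api": "servo_tool", "payload": {
  "series": "0 -0.005 0.0001 0 0 0 0.2; 0 -0.005 0.0001 0 0 0 0.2; 0 -0.005 0.0001 0 0 0 0.2; 0 -0.005 0.0001 0 0 0 0.2; 0 -0.005 0.0001 0 0 0 0.2; 0 -0.005 0.0001 0 0 0 0.2; 0 -0.005 0 0 0 0 0.2; 0 -0.005 0 0 0 0 0.2; 0 -0.005 0 0 0 0 0.2; 0 -0.005 0 0 0 0 0.2"
}}

```text
t: 17.88
tcp_pos: [0.5532, 0.0053, 0.0772]
eef_rot: [0.995, -0.104, -0.0, 0.0]
force: [-1.4, -4.6, 4.7]
gripper_width: 0.0344
```

```bash
python3 - <<'E'
from h import *
p,a0=now();o=monitor.get_obs();print(p,gate(p)*1000,a0,o['force'],o['moment'])
E
```

```text
[0.55319712 0.00528234 0.07719362] [[-48.61115208  -0.69171003]] -0.20889607797811838 [-1.35613477 -4.62488284  4.71931005] [-0.99156843  0.21830286 -0.03450214]
```

Call:
{"api": "servo_tool", "payload": {
  "series": "0 -0.005 -0.0002 0 0 -0.002 0.2; 0 -0.005 -0.0002 0 0 0 0.2; 0 -0.005 0 0 0 0 0.2; 0 -0.005 0 0 0 0 0.2; 0 -0.005 0 0 0 0 0.2"
}}

```text
t: 18.5
tcp_pos: [0.5584, 0.0299, 0.0775]
eef_rot: [0.995, -0.103, -0.0, -0.0]
force: [-1.2, -1.7, -0.2]
gripper_width: 0.0339
```

Call:
{"api": "servo_tool", "payload": {
  "series": "0 -0.005 0 0 0 0 0.2; 0 -0.005 0 0 0 0 0.2; 0 -0.005 0 0 0 0 0.2; 0 -0.005 0 0 0 0 0.2"
}}

```text
t: 19.0
tcp_pos: [0.5625, 0.0493, 0.0776]
eef_rot: [0.995, -0.103, 0.0, 0.0]
force: [-0.1, -0.8, -0.6]
gripper_width: 0.0344
```

```bash
python3 - <<'E'
from h import *
p,a0=now();o=monitor.get_obs();print(p,gate(p)*1000,a0,o['force'],o['moment'])
E
```

```text
[0.5624965  0.04929521 0.07760648] [[-3.62659958 -0.75716575]] -0.20702182777705433 [-0.10896297 -0.77096279 -0.58085901] [-3.20246075e-01  9.02069258e-02 -1.08876404e-04]
```

Call:
{"api": "servo_tool", "payload": {
  "series": "0 -0.005 0 0 0 0 0.2; 0 -0.004 0 0 0 0 0.2; 0 -0.002 0 0 0 0 0.2"
}}

```text
t: 19.38
tcp_pos: [0.5647, 0.0601, 0.0776]
eef_rot: [0.995, -0.103, 0.0, 0.0]
force: [0.5, -1.4, -0.6]
gripper_width: 0.0343
```

Call:
{"api": "servo_tool", "payload": {
  "series": "0 -0.0015 0 0 0 0 0.2; 0 -0.001 0 0 0 0 0.2"
}}

```text
t: 19.62
tcp_pos: [0.5652, 0.0622, 0.0776]
eef_rot: [0.995, -0.103, 0.0, 0.0]
force: [0.2, -1.5, -0.4]
gripper_width: 0.0342
```

Call:
{"api": "servo_tool", "payload": {
  "series": "0 -0.001 0 0 0 0 0.2; 0 -0.001 0 0 0 0 0.2"
}}

```text
t: 19.88
tcp_pos: [0.5657, 0.0641, 0.0776]
eef_rot: [0.995, -0.103, 0.0, 0.0]
force: [-0.8, -0.8, -1.5]
gripper_width: 0.0342
```

Call:
{"api": "servo_tool", "payload": {
  "series": "0 -0.001 0 0 0 0 0.2; 0 -0.001 0 0 0 0 0.2"
}}

```text
t: 20.12
tcp_pos: [0.5656, 0.0646, 0.0776]
eef_rot: [0.995, -0.104, -0.0, 0.001]
force: [-2.3, -8.3, 0.4]
gripper_width: 0.0343
```

Call:
{"api": "servo_tool", "payload": {
  "series": "0 -0.001 0 0 0 0 0.2; 0 -0.001 0 0 0 0 0.2"
}}

```text
t: 20.38
tcp_pos: [0.5656, 0.0649, 0.0776]
eef_rot: [0.994, -0.105, -0.0, 0.002]
force: [-4.0, -14.3, 1.7]
gripper_width: 0.0342
```

```bash
python3 - <<'E'
from h import *
p,a0=now();o=monitor.get_obs();print(p,gate(p)*1000,a0,o['force'],o['moment'])
s=snap('side')
cv2.imwrite('pics/z8.png',cv2.resize(s[125:225,190:310],(720,600),interpolation=cv2.INTER_CUBIC)[:,:,::-1])
E
```

```text
[0.5656356  0.06486652 0.07763439] [[12.25750269 -0.63261994]] -0.2098297190421298 [ -4.03239085 -14.27110085   1.65507256] [-2.93631029  0.79859525  0.01338513]
```

View pics/z8.png

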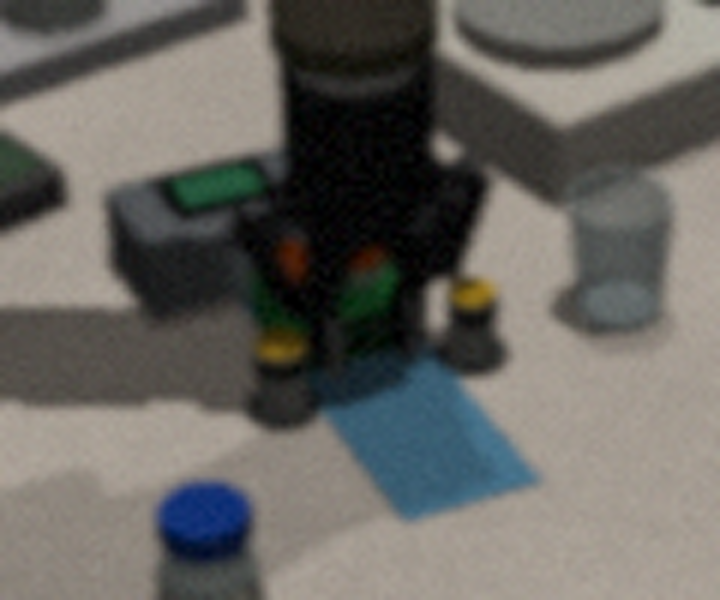

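Force rose to 14 N at the expected home distance, so the nose is on the reader. Now I'll back off straight and check.

Call:
{"api": "servo_tool", "payload": {
  "series": "0 0.002 0 0 0 0 0.2; 0 0.004 0 0 0 0 0.2; 0 0.010 0 0 0 0 0.2; 0 0.020 0 0 0 0 0.2; 0 0.030 0 0 0 0 0.2; 0 0.040 -0.010 0 0 0 0.2; 0 0.045 -0.030 0 0 0 0.2; 0 0.055 -0.030 0 0 0 0.2; 0 0.055 -0.030 0 0 0 0.2; 0 0.055 0 0 0 0 0.2; 0 0.055 0 0 0 0 0.2; 0 0 0 0 0 0 0.2"
}}

```text
t: 21.92
tcp_pos: [0.4883, -0.3, 0.1781]
eef_rot: [0.994, -0.107, 0.001, 0.001]
force: [0.4, 0.6, 0.8]
gripper_width: 0.0338
```

```bash
python3 - <<'E'
from h import *
p,a=now();o=monitor.get_obs();print(p,o['t'],o['force'])
s=np.median([snap('side') for _ in range(4)],axis=0).astype(np.uint8); t=np.median([snap('top') for _ in range(5)],axis=0).astype(np.uint8)
for n,i in(('side',s),('top',t)):
    try: carrier(n,i)
    except Exception as e: print(n,e)
A=np.hstack([cv2.resize(t[170:270,140:240],(400,400),interpolation=cv2.INTER_CUBIC),cv2.resize(s[135:215,210:290],(400,400),interpolation=cv2.INTER_CUBIC)])
cv2.imwrite('pics/z9.png',A[:,:,::-1])
E
```

```text
[ 0.48829001 -0.30004584  0.17809288] 21.925 [0.36940671 0.55809864 0.77702797]
side cups [[238.1999969482422, 168.1999969482422], [248.8000030517578, 165.39999389648438]] sep 35.6 origin [58.7  2.3] th 0.001
top cups [[201.0, 209.7], [197.5, 222.6]] sep 36.0 origin [60.2 -0.4] th 0.003
```

View pics/z9.png

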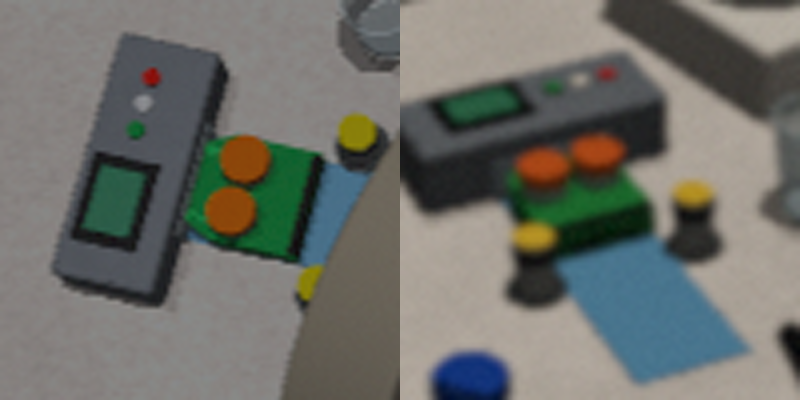

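```bash
python3 - <<'E'
from h import *
s=snap('side'); s0=cv2.imread('pics/s1.png')[:,:,::-1]
for nm,f,bx in(('blue cap',lambda h:(h[...,0]>105)&(h[...,0]<130)&(h[...,1]>150),(200,195,250,235)),('pink',lambda h:(h[...,0]>160)&(h[...,1]>80)&(h[...,1]<190)&(h[...,2]>110),(230,195,370,295))):
    for i in(s0,s): print(nm,[(c.round(1).tolist(),int(n)) for c,n,_ in blobs(near(f(hsv(np.ascontiguousarray(i))),bx),30)])
d=np.abs(cv2.GaussianBlur(s,(5,5),0).astype(int)-cv2.GaussianBlur(np.ascontiguousarray(s0),(5,5),0)).max(2)
for nm,(x0,y0,x1,y1) in dict(amber=(308,176,332,206),beaker=(282,150,304,182),meter=(150,145,204,175),petri=(355,280,410,318)).items(): print(nm,d[y0:y1,x0:x1].mean())
print(ticket.job_done())
E
```

```text
blue cap [([223.7, 211.6], 134)]
blue cap [([223.8, 211.6], 133)]
pink [([341.3, 220.1], 176), ([250.9, 255.4], 189), ([271.1, 255.5], 138), ([317.3, 276.0], 262)]
pink [([340.9, 220.1], 183), ([257.7, 259.7], 207), ([317.6, 275.9], 257)]
amber 83.7
beaker 32.68465909090909
meter 9.324691358024692
petri 12.17224880382775
the job is handed in; nothing more can be done
None
```

I pushed the green carrier along an S-curve onto the centre line, straight through the gap and up against the reader. I then backed the hand well clear and handed the job in at about 22.5 s. The carrier was pushed only on its rear pad. I paused twice with the hand backed off to check its position.

**Carrier at home:**
- **Contact:** force rose from about 1.5 N to 14 N at the expected distance, so the nose met the reader.
- **Position:** the top view put the origin at x = 60.2, y = -0.4 mm with heading 0.003 rad. The side view gave 58.7, +2.3 mm and 0.001 rad. Home is 62, 0.
- **Disagreement:** the two views differ by 1.5 to 3 mm. The top view also read about 1.3 mm short at my earlier check, so I relied on the force for the final contact.

**Other things on the bench:**
- **White jar and pink carriers:** the jar and two of the pink carriers read within 0.4 px of where they started. The third pink carrier's colour blob came out split in the first picture and whole in the last, so I could not compare it directly.
- **Meter and petri dish:** small picture differences (9 and 12 grey levels); I saw no sign of movement.
- **Amber jar and beaker:** the before-and-after check failed (84 and 33 grey levels). I put that down to the arm and its shadow crossing those areas, but did not confirm it. The hand's path kept well away from the amber jar, and the gripper's body passed above the beaker's height.

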